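# Stand the bench timer on its sloping display stand

### The arm

A 6-joint arm with a two-finger parallel gripper is mounted at the origin on a cart in front of the work surface, level with it; the furniture and walls round the work are solid. World frame = base frame: x ahead of the robot, y to its left, z up, the work surface at z = 0. Lengths are in mm, angles in degrees, forces in N, time in s.
With the tool pointing down it reaches from about 350 to 850 mm from the base axis. Payload 8.1 kg.
Tool frame: the origin (TCP) lies midway between the tips of the shut fingers; the grasp point (between the pads) lies hold_point_z behind it (hold_point_z is the distance from the TCP to the grasp point, in mm); z points along the fingers, x is the direction in which the jaws open and shut, and the axes are right-handed (so a half turn about z gives the same grasp; the last joint's range is limited). The gripper opens to 85 mm and grips with 20 to 120 N. Pads are 22 mm wide; open, the fingers measure 114 mm over their backs; the gripper's body (76 mm by 85 mm) begins 54 mm behind the grasp point. The pads swing forward as they close: fully open they stand 13 mm farther back than shut.
Start: joints at [69.763, 7.471, 85.268, -0, 87.261, -4.893], TCP at [158.744, 578.624, 231.292] pointing down, gripper open.
Joint ranges: [-169.43, 169.43], [-51.17, 129.36], [1.28, 143.12], [-76.62, 256.62], [0, 156.53], [-152.29, 152.29]. Speed limits (degrees/s): [136.94, 136.94, 159.86, 180, 180, 180].

### API

Orientations are given as [roll, pitch, yaw] about the fixed x, y, z axes, in that order (R = Rz(yaw) Ry(pitch) Rx(roll)).
In Python, from bench import * gives the robot as it stands.
- The arm moves only by the shell command python3 -m pendant 'ROWS' [OPENING] [FORCE]. ROWS is JSON, a list that holds one entry, the list of rows, each a list of 4 numbers: the shift along the tool's x, y, z normalised to -1 to 1, where 1 is 0.02 m, then the turn about the tool's z normalised to -1 to 1, where 1 is 0.08 rad. A call has exactly 10 rows; each row shifts and turns the pose as measured when the row begins, along the tool's axes as they then stand; what a row does not reach is not made up. A row lasts 1/12 s, in which the tool goes at most 41.7 mm and 7.16 degrees, less where a joint would pass 70% of its speed; a pose out of reach is approached as far as the arm can. A call with a number of a shift or a turn outside -1 to 1 is refused whole. A call with a gripper value outside its range is refused whole. OPENING is the gripper's target within -1 to 1 (fully open at 1, half-way at 0, shut at -1), set as the call begins (- or left out, the last holds). The fingers move at their own pace and stop on an object; FORCE is the grip in N (left out, the last holds). Time passes only in rows, so rows that do not move let the fingers close, or fill a call up. It gives the time, the measured TCP pose, the force and the opening at its end, in the units of the state.
- sense(): the state, without advancing time (a new reading comes with each control period).
- snapshot(name): name is "side" or "top" or "wrist"; returns the picture (384x512x3 uint8, red, green, blue); there is no depth.
- calibration(name): a dict with "mtx" (3x3 intrinsics, pixels), "world_to_cam" (4x4, takes a point from world to camera coordinates); the wrist camera has in their place "hand_eye" (4x4, takes a point from camera to tool coordinates, whose origin is the TCP and whose axes are the tool frame's). Camera axes: x right, y down, z forward; pixel columns grow to the right and rows downward; lengths in mm; the calibration is good to about 2 mm. A picture is of the moment at which its call begins: read the wrist's pose just before it. calibration takes no time and is no camera call.
- hand_in(): hands the job in, once; it reports no verdict.
The state is a dict: "time": time; "joint_pos": joint angles; "qd": joint speeds; "joint_efforts": joint torques, N m; "tool_pos": TCP position; "tcp_rot": TCP orientation; "ft_force": force on the tool from outside, world axes, zero at the start; "wrist_torque": the same for the moment, N m; "finger_gap": finger opening in mm.
Only numpy, scipy, OpenCV 4.12 (cv2) and the standard library are available. Lean on these libraries where they do the work, as an engineer would, in place of code of your own. Each camera call takes 0.05 s, during which the arm holds its last target.

### The job

Put the bench timer on the blue sloping stand so that it can be read from the robot's side: underside flat on the slope, centred from side to side, its button edge resting against both orange tabs at the low edge so that it cannot slide off, and its display at the upper end. Set it down on the slope rather than dropping it, and let go. Leave the petri dish and the black-capped vial where they are.

Things in the scene. Friction and masses are not known exactly. Their poses are not given: they have to be found in the camera images.
- bench_timer: Off-white digital timer, a flat box 58 mm front to back (x), 66 mm wide (y), 16 mm thick (19 over the buttons), 30 to 80 g, face up on the table. Origin: centre of its underside; x points from the button edge (red and grey buttons) to the display edge, z out of its face. Grip it across the 58 mm (button edge and display edge) or, with little room to spare, across the 66 mm.
- display (a point): A point on top of the timer over its display, 15 mm from the centre of the timer along its +x (towards the display edge), 16 mm above its underside. Axes as the timer's.
- stand: Fixed white stand with a smooth blue deck, 92 mm deep (x), 120 mm wide (y). Origin: centre of its underside, on the table; x points from low to high edge, z up. The deck, 98 mm along the slope, rises at 22 degrees to +x, its top from 24 mm above the table (low edge) to 61 mm (high edge). It is slippery: what is let go on it slides down to the two orange tabs at the low edge (see seat).
- seat (a point): Point on the deck's top where the centre of the timer's underside belongs: midway across, 29 mm up-slope of the tabs' inner faces, 38 mm above the table. x points up the slope, y along the tabs, z out of the deck. The two orange tabs are 6 mm high over the deck, 6 mm thick, and reach from 18 to 54 mm either side of the middle; a finger can pass the 36 mm gap between them.
- petri_dish: Bystander: closed clear petri dish with beige filling, 90 mm across, 15 mm high, lying on the table. Origin: centre of its underside.
- vial_black: Bystander: small glass vial with a black cap, 25 mm across, 48 mm tall, standing on the table. Origin: centre of its underside.

How it is judged:
By the outcome, as a careful person would: the job done as asked, in the order asked, and still so for the second after the job is handed in, with the robot touching nothing.
It also fails if it takes over 38 s, if anything falls off the work surface, if the arm or the gripper's body presses on something with over 40 N, if the wrist force passes 120 N, or if a joint passes its speed limit or range.

## Working session

There is one attempt and no reset: what is moved stays moved. The work goes in short steps, Python scripts to look and compute and a shell command to move; the robot and the scene stay as the last step left them, time stands still between calls to the robot, and variables do not carry over. Pictures are saved under pics/ and viewed, and the job is handed in when it is done.

```bash
ls; mkdir -p pics; python3 - <<'E'
from bench import *
import cv2,numpy as np
s=sense();print(s)
for n in("side","top","wrist"):
    im=snapshot(n);cv2.imwrite(f"pics/{n}0.png",im[:,:,::-1])
    c=calibration(n);print(n,{k:np.round(v,3).tolist() for k,v in c.items()})
E
```

```text
pics
{'time': 0.0, 'joint_pos': array([ 6.97639542e+01,  7.51504052e+00,  8.53285832e+01,  1.55336426e-03,
        8.72612658e+01, -4.89303310e+00]), 'qd': array([ 0.00840211, -0.0077128 ,  0.0861558 ,  0.05219942,  0.0325891 ,
        0.05922073]), 'joint_efforts': array([ 8.52688117e-04, -5.69406223e+01, -5.00544047e+01, -2.89044856e-04,
        1.47302588e-02, -2.35202185e-05]), 'tool_pos': array([158.53919598, 578.11493687, 230.25180294]), 'tcp_rot': array([-1.79989508e+02,  1.04374948e-01,  7.46569213e+01]), 'ft_force': array([ 0.09734697, -0.19279521, -0.62188729]), 'wrist_torque': array([ 0.03391615, -0.02972417, -0.02021734]), 'finger_gap': 85.53886561081578}
side {'mtx': [[398.973, 0.0, 255.824], [0.0, 398.973, 193.49], [0.0, 0.0, 1.0]], 'world_to_cam': [[0.998, -0.059, 0.012, -445.259], [-0.024, -0.565, -0.825, 98.892], [0.056, 0.823, -0.565, 1041.087], [0.0, 0.0, 0.0, 1.0]]}
top {'mtx': [[428.245, 0.0, 252.37], [0.0, 428.245, 186.282], [0.0, 0.0, 1.0]], 'world_to_cam': [[0.01, -1.0, -0.0, 114.414], [-0.986, -0.009, -0.164, 487.392], [0.164, 0.002, -0.987, 1016.83], [0.0, 0.0, 0.0, 1.0]]}
wrist {'mtx': [[278.417, 0.0, 254.595], [0.0, 278.417, 190.191], [0.0, 0.0, 1.0]], 'hand_eye': [[1.0, 0.001, -0.001, 0.117], [-0.0, 0.964, 0.267, -69.645], [0.001, -0.267, 0.964, -142.638], [0.0, 0.0, 0.0, 1.0]]}
```

View pics/side0.png

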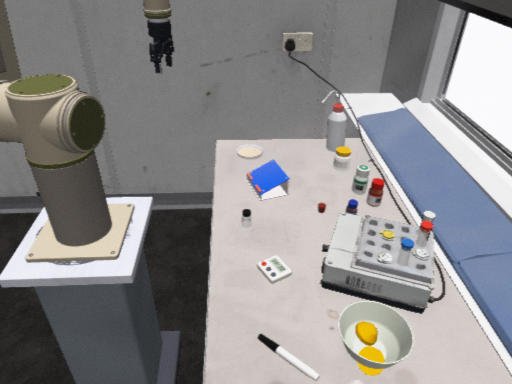

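View pics/top0.png

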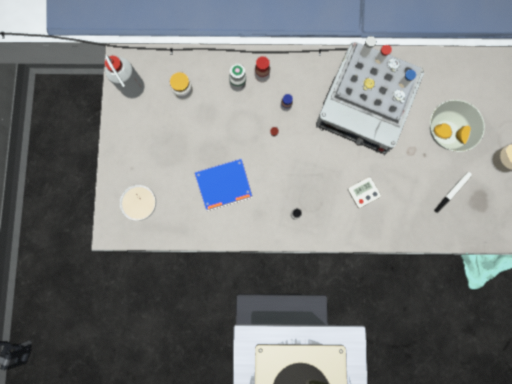

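View pics/wrist0.png

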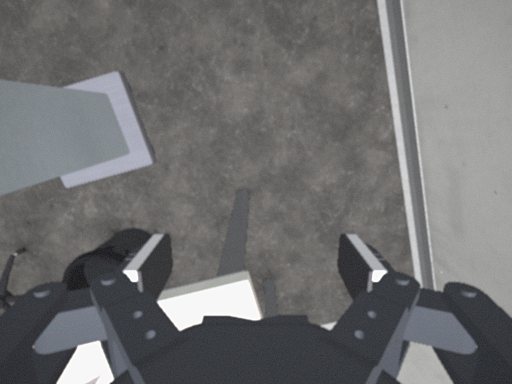

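The top view shows the timer near (365,192), the stand near (223,184) with its tabs at the lower side, the dish at (138,202) and the vial at (297,213). I'll enlarge the crops next.

```bash
python3 - <<'E'
import cv2,numpy as np
t=cv2.imread("pics/top0.png");s=cv2.imread("pics/side0.png")
a=cv2.resize(t[170:215,340:390],None,fx=8,fy=8,interpolation=cv2.INTER_CUBIC)
b=cv2.resize(t[150:220,185:265],None,fx=5,fy=5,interpolation=cv2.INTER_CUBIC)
im=np.zeros((360,800,3),np.uint8);im[:a.shape[0],:400]=a;im[:350,400:]=b
cv2.imwrite("pics/c1.png",im)
a=cv2.resize(s[245:295,245:300],None,fx=7,fy=7,interpolation=cv2.INTER_CUBIC)
b=cv2.resize(s[150:210,235:300],None,fx=6,fy=6,interpolation=cv2.INTER_CUBIC)
im=np.zeros((360,790,3),np.uint8);im[:a.shape[0],:a.shape[1]]=a;im[:360,400:]=b
cv2.imwrite("pics/c2.png",im)
E
```

```text
(no output)
```

View pics/c1.png

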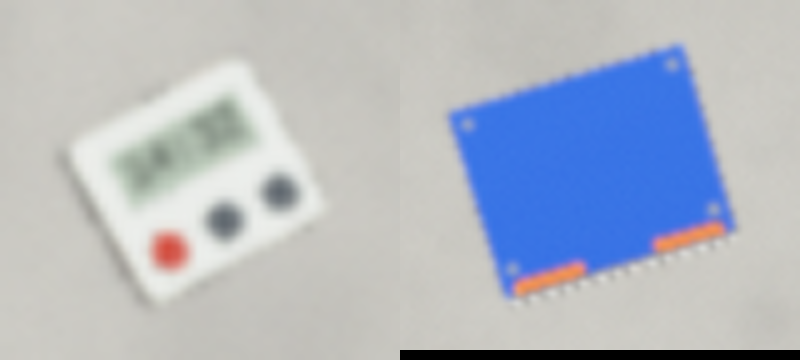

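View pics/c2.png

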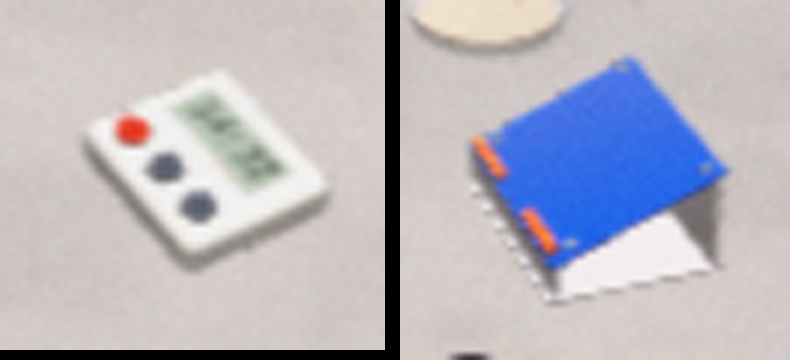

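```bash
cat > h.py <<'E'
from bench import *
import numpy as np,cv2
from scipy.optimize import least_squares
from scipy.spatial.transform import Rotation as Ro
def proj(c,P):
    q=(np.c_[P,np.ones(len(P))]@np.array(c["world_to_cam"]).T)[:,:3]@np.array(c["mtx"]).T
    return q[:,:2]/q[:,2:]
def wl(p,P):
    c,s=np.cos(p[2]),np.sin(p[2]);R=np.array([[c,-s,0],[s,c,0],[0,0,1]])
    return P@R.T+[p[0],p[1],0]
def fit(P,obs,p0):
    f=lambda p:np.concatenate([(proj(calibration(n),wl(p,P))-o).ravel() for n,o in obs.items()])
    r=least_squares(f,p0);print("xy,yaw",np.round(r.x[:2],1),np.degrees(r.x[2]).round(1),"res",r.fun.round(1))
    return r.x
def rows(target,yaw):
    "needed shift in tool axes (units of 20mm) and turn (units .08rad)"
    s=sense();R=Ro.from_euler('xyz',s["tcp_rot"],degrees=True)
    d=R.inv().apply(np.array(target)-s["tool_pos"])/20
    y=(yaw-s["tcp_rot"][2]+180)%360-180
    print("tool",s["tool_pos"].round(1),s["tcp_rot"].round(2),"gap",s["finger_gap"].round(1),"F",s["ft_force"].round(1),"t",round(s["time"],2),"\nshift units",d.round(2),"turn units",round(-np.radians(y)/.08,2),"j",s["joint_pos"].round(0))
E
python3 - <<'E'
from h import *
import bench
print([n for n in dir(bench) if n[0]!='_'], getattr(bench,'hold_point_z',None))
T=np.array([[29,33,16],[29,-33,16],[-29,-33,16],[-29,33,16]],float)
top=np.array([[68,143],[247,56],[330,212],[152,308]])/8+[339.56,169.56]
side=np.array([[220,70],[328,190],[190,250],[85,130]])/7+[244.57,244.57]
for o in ({"top":top},{"side":side},{"top":top,"side":side}): fit(T,o,[400,-150,.5])
S=np.array([[45.5,60,61],[45.5,-60,61],[-45.5,-60,24],[-45.5,60,24]],float)
top=np.array([[48,113],[283,43],[337,233],[106,298]])/5+[184.6,149.6]
side=np.array([[232,57],[328,172],[153,268],[70,143]])/6+[234.6,149.6]
for o in ({"top":top},{"side":side},{"top":top,"side":side}): fit(S,o,[450,150,.3])
E
grep -rn hold_point . 2>/dev/null|head -3
```

```text
['PlanningError', 'calibration', 'hand_in', 'hold_point_z', 'sense', 'snapshot'] 18.700000000000003
xy,yaw [ 478.5 -163.4] 26.8 res [-0.6  0.1 -0.  -0.4  0.7  0.4 -0.1 -0.1]
xy,yaw [ 477.6 -168.7] 28.1 res [ 0.4 -0.4  1.1 -0.4 -0.5  0.8 -1.  -0.2]
xy,yaw [ 478.2 -165.4] 27.4 res [ 0.2  0.3  0.6 -0.4  1.6  0.4  0.9  0.1  0.7 -1.3  1.1 -1.3 -0.6 -0.4
 -0.8 -1.4]
xy,yaw [490.6 190.5] 17.0 res [-0.1 -0.1  0.2  0.2  0.  -0.3 -0.1  0.3]
xy,yaw [490.2 186.3] 17.0 res [ 0.3 -0.4  0.2 -0.3 -0.3  0.2 -0.2  0.4]
xy,yaw [490.5 189.8] 17.0 res [ 0.1 -0.1  0.5  0.2  0.3 -0.3  0.2  0.3  0.3 -1.   0.1 -0.9 -0.2 -0.5
 -0.1 -0.2]
```

```bash
python3 - <<'E'
from h import *
rows([478,-165,200],117.4)
E
```

```text
Traceback (most recent call last):
  File "h.py", line 20, in rows
    print("tool",s["tool_pos"].round(1),s["tcp_rot"].round(2),"gap",s["finger_gap"].round(1),"F",s["ft_force"].round(1),"t",round(s["time"],2),"\nshift units",d.round(2),"turn units",round(-np.radians(y)/.08,2),"j",s["joint_pos"].round(0))
                                                                    ^^^^^^^^^^^^^^^^^^^^^
AttributeError: 'float' object has no attribute 'round'
```

```bash
sed -i 's/s\["finger_gap"\].round(1)/round(s["finger_gap"],1)/' h.py; python3 - <<'E'
from h import *
rows([478,-165,220],117.4)
E
```

```text
tool [158.6 578.2 230.4] [-1.7999e+02  9.0000e-02  7.4650e+01] gap 85.3 F [-0.5 -0.   0.4] t 0.15 
shift units [-31.61  25.23   0.57] turn units -9.33 j [70.  8. 85. -0. 87. -5.]
```

```bash
python3 -m pendant '[[[-1,1,0,0],[-1,1,0,0],[-1,1,0,0],[-1,1,0,0],[-1,1,0,0],[-1,1,0,0],[-1,1,0,0],[-1,1,0,0],[-1,1,0,0],[-1,1,0,0]]]' 1 20; python3 -m pendant '[[[-1,1,0,0],[-1,1,0,0],[-1,1,0,0],[-1,1,0,0],[-1,1,0,0],[-1,1,0,0],[-1,1,0,0],[-1,1,0,0],[-1,1,0,0],[-1,1,0,0]]]'; python3 - <<'E'
from h import *
rows([478,-165,220],117.4)
E
```

```text
time: 0.98
tool_pos: [299.1, 324.3, 225.6]
tcp_rot: [-179.8, 0.4, 75.2]
ft_force: [1.0, -0.0, 0.1]
finger_gap: 85.5
time: 1.82
tool_pos: [444.4, 65.8, 224.9]
tcp_rot: [-179.8, 0.4, 75.2]
ft_force: [-0.1, 0.9, 0.3]
finger_gap: 85.5
tool [444.4  65.8 224.9] [-179.78    0.43   75.21] gap 85.5 F [-0.1  0.9  0.3] t 1.82 
shift units [-10.73   4.57   0.31] turn units -9.2 j [  2. -16. 108.  -0.  88. -73.]
```

```bash
python3 -m pendant '[[[-1,0.45,0,0],[-1,0.45,0,0],[-1,0.45,0,0],[-1,0.45,0,0],[-1,0.45,0,0],[-1,0.45,0,0],[-1,0.45,0,0],[-1,0.45,0,0],[-1,0.45,0,0],[-1,0.45,0,0]]]'; python3 -m pendant '[[[0,0,0,-1],[0,0,0,-1],[0,0,0,-1],[0,0,0,-1],[0,0,0,-1],[0,0,0,-1],[0,0,0,-1],[0,0,0,-1],[0,0,0,-1],[0,0,0,-0.2]]]'; python3 - <<'E'
from h import *
rows([478,-165,220],117.4)
s=sense();im=snapshot("wrist");cv2.imwrite("pics/w1.png",im[:,:,::-1])
E
```

```text
time: 2.65
tool_pos: [480.1, -163.3, 223.2]
tcp_rot: [-179.6, 0.4, 75.1]
ft_force: [0.6, 0.5, 0.2]
finger_gap: 85.8
time: 3.48
tool_pos: [477.7, -168.7, 219.2]
tcp_rot: [-179.1, -0.3, 118.8]
ft_force: [-0.3, 0.4, -0.5]
finger_gap: 85.3
tool [ 477.7 -168.7  219.2] [-179.09   -0.26  118.81] gap 85.3 F [-0.3  0.4 -0.5] t 3.48 
shift units [ 0.16  0.1  -0.04] turn units 0.31 j [ -25.   -6.  100.   -1.   87. -144.]
```

View pics/w1.png

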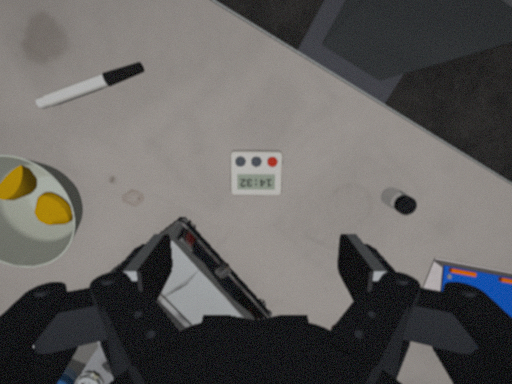

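The wrist view shows the timer at columns 231–282, rows 151–194, nearly square to the jaws and with its display at the bottom. I'll enlarge it and fit its pose.

```bash
python3 - <<'E'
import cv2
a=cv2.imread("pics/w1.png")[140:210,215:300]
cv2.imwrite("pics/w1c.png",cv2.resize(a,None,fx=8,fy=8,interpolation=cv2.INTER_CUBIC))
E
```

```text
(no output)
```

View pics/w1c.png

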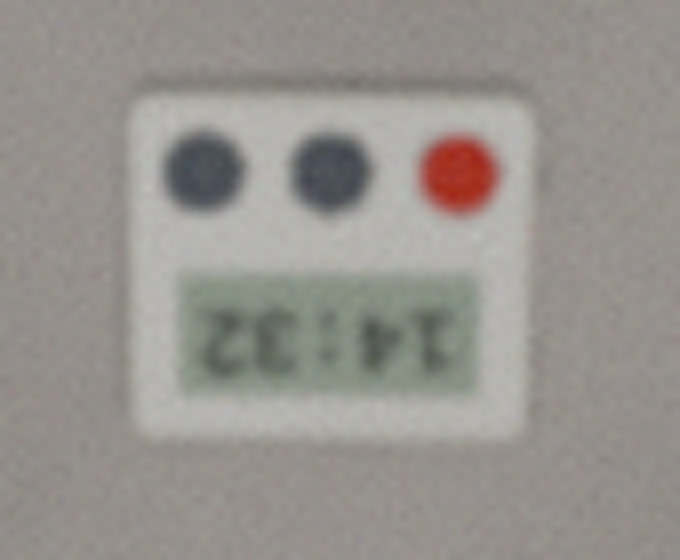

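```bash
cat >> h.py <<'E'
import json
def wristcal(pos,rot):
    c=calibration("wrist");W=np.eye(4);W[:3,:3]=Ro.from_euler('xyz',rot,degrees=True).as_matrix();W[:3,3]=pos
    return {"mtx":c["mtx"],"world_to_cam":np.linalg.inv(W@np.array(c["hand_eye"]))}
def fitw(P,o,cal,p0):
    r=least_squares(lambda p:(proj(cal,wl(p,P))-o).ravel(),p0)
    print("wrist xy,yaw",np.round(r.x[:2],1),np.degrees(r.x[2]).round(1),"res",r.fun.round(1));return r.x
T=np.array([[29,33,16],[29,-33,16],[-29,-33,16],[-29,33,16]],float)
E
python3 - <<'E'
from h import *
cal=wristcal([477.7,-168.7,219.2],[-179.09,-.26,118.81])
o=np.array([[525,440],[132,436],[131,92],[535,96]])/8+[214.56,139.56]
p=fitw(T,o,cal,[478,-165,.47])
rows([p[0],p[1],40],np.degrees(p[2])+90)
E
```

```text
wrist xy,yaw [ 477.  -164.8] 28.2 res [ 0.9  1.1 -0.9  1.1 -1.3 -1.   1.3 -0.9]
tool [ 477.7 -168.7  219.1] [-179.08   -0.26  118.67] gap 85.4 F [-0.  -0.1  0.3] t 3.53 
shift units [0.15 0.21 8.95] turn units 0.11 j [ -25.   -6.  100.   -1.   87. -143.]
```

```bash
python3 -m pendant '[[[0.15,0.2,1,0.1],[0,0,1,0],[0,0,1,0],[0,0,1,0],[0,0,1,0],[0,0,1,0],[0,0,1,0],[0,0,1,0],[0,0,1,0],[0,0,0,0]]]'; python3 - <<'E'
from h import *
rows([477.5,-165,-1],118)
s=sense();im=snapshot("wrist");cv2.imwrite("pics/w2.png",im[:,:,::-1])
im=snapshot("side")[200:320,200:360];cv2.imwrite("pics/s2.png",cv2.resize(im[:,:,::-1],None,fx=5,fy=5,interpolation=cv2.INTER_CUBIC))
E
```

```text
time: 4.37
tool_pos: [478.4, -165.2, 33.5]
tcp_rot: [-179.3, 0.0, 116.5]
ft_force: [-0.0, 0.6, -0.4]
finger_gap: 85.3
tool [ 478.4 -165.2   33.5] [-1.7927e+02  1.0000e-02  1.1654e+02] gap 85.3 F [-0.   0.6 -0.4] t 4.37 
shift units [ 0.03 -0.01  1.73] turn units -0.32 j [ -24.    5.  110.   -1.   66. -141.]
```

View pics/w2.png

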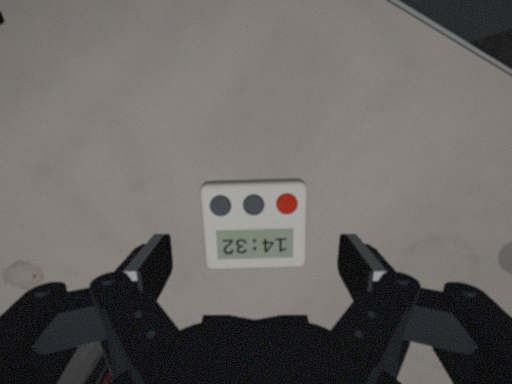

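View pics/s2.png

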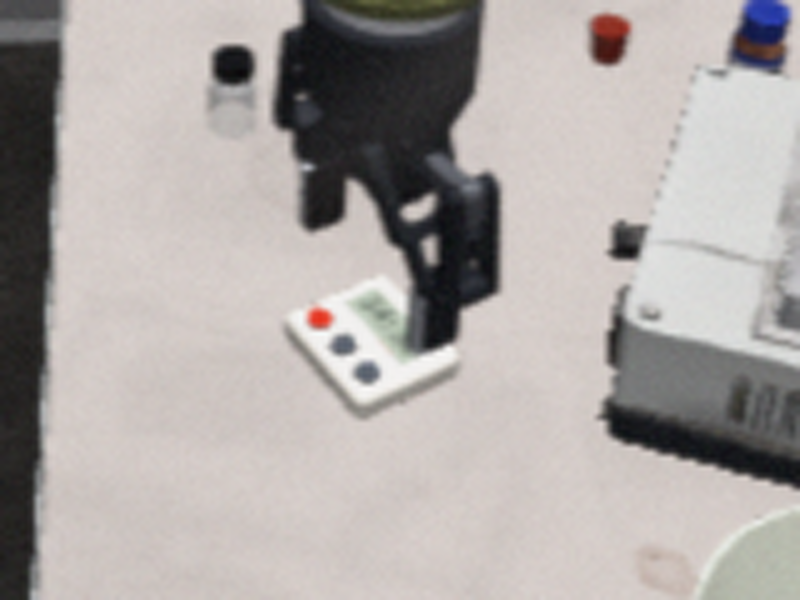

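Close up, the timer spans columns 202–306, centred between the fingers. I'll refine once more from its corners.

```bash
python3 - <<'E'
from h import *
cal=wristcal([478.4,-165.2,33.5],[-179.27,0.01,116.54])
o=np.array([[305.5,266],[207,268.5],[202,184],[306,180.5]])
p=fitw(T,o,cal,[478,-165,.47])
rows([p[0],p[1],-1],np.degrees(p[2])+90)
E
```

```text
wrist xy,yaw [ 476.4 -164.4] 28.2 res [ 2.   1.5 -1.6  1.6 -3.8 -1.2  3.4 -0.8]
tool [ 480.7 -166.2   37.3] [-179.43    0.21  116.59] gap 85.6 F [0.6 0.3 0.2] t 4.47 
shift units [ 0.18 -0.13  1.91] turn units -0.36 j [ -24.    4.  110.   -1.   66. -141.]
```

```bash
python3 -m pendant '[[[0.15,-0.1,0.5,-0.35],[0,0,0.5,0],[0,0,0.4,0],[0,0,0.3,0],[0,0,0.1,0],[0,0,0,0],[0,0,0,0],[0,0,0,0],[0,0,0,0],[0,0,0,0]]]'; python3 - <<'E'
from h import *
rows([477,-164.7,-1],118)
E
```

```text
time: 5.3
tool_pos: [484.6, -168.0, 8.4]
tcp_rot: [-179.9, 0.8, 117.8]
ft_force: [-0.5, -0.2, -0.4]
finger_gap: 85.6
tool [ 484.6 -168.     8.4] [-179.92    0.83  117.85] gap 85.6 F [-0.5 -0.2 -0.4] t 5.3 
shift units [ 0.33 -0.26  0.46] turn units -0.03 j [ -24.    7.  111.   -1.   62. -142.]
```

```bash
python3 -m pendant '[[[0.2,-0.2,0.2,0],[0.15,-0.15,0.2,0],[0.05,-0.05,0.15,0],[0.05,-0.05,0.1,0],[0.05,-0.03,0.05,0],[0,0,0,0],[0,0,0,0],[0,0,0,0],[0,0,0,0],[0,0,0,0]]]'; python3 - <<'E'
from h import *
rows([477,-164.7,-1],118)
E
```

```text
time: 6.13
tool_pos: [469.9, -163.2, -7.1]
tcp_rot: [-179.9, 0.8, 117.8]
ft_force: [-0.3, 0.8, 0.1]
finger_gap: 85.2
tool [ 469.9 -163.2   -7.1] [-179.92    0.83  117.84] gap 85.2 F [-0.3  0.8  0.1] t 6.13 
shift units [-0.24  0.28 -0.3 ] turn units -0.03 j [ -25.    6.  113.   -1.   60. -142.]
```

```bash
python3 -m pendant '[[[-0.1,0.1,-0.1,0],[-0.07,0.1,-0.1,0],[-0.04,0.05,-0.08,0],[0,0,0,0],[0,0,0,0],[0,0,0,0],[0,0,0,0],[0,0,0,0],[0,0,0,0],[0,0,0,0]]]'; python3 - <<'E'
from h import *
rows([477,-164.7,-1],118)
E
```

```text
time: 6.97
tool_pos: [477.9, -165.1, -0.1]
tcp_rot: [-180.0, 0.9, 117.8]
ft_force: [0.5, 0.1, 0.2]
finger_gap: 85.6
tool [ 4.779e+02 -1.651e+02 -1.000e-01] [-179.97    0.91  117.85] gap 85.6 F [0.5 0.1 0.2] t 6.97 
shift units [ 0.04 -0.03  0.04] turn units -0.03 j [ -24.    7.  112.   -1.   61. -142.]
```

```bash
python3 -m pendant '[[[0,0,0.03,0],[0,0,0,0],[0,0,0,0],[0,0,0,0],[0,0,0,0],[0,0,0,0],[0,0,0,0],[0,0,0,0],[0,0,0,0],[0,0,0,0]]]' -1 25; python3 - <<'E'
from h import *
rows([477,-164.7,-1],118)
im=snapshot("wrist");cv2.imwrite("pics/w3.png",im[:,:,::-1])
im=snapshot("side")[200:320,200:360];cv2.imwrite("pics/s3.png",cv2.resize(im[:,:,::-1],None,fx=5,fy=5,interpolation=cv2.INTER_CUBIC))
E
```

```text
time: 7.8
tool_pos: [477.8, -165.1, -0.7]
tcp_rot: [-180.0, 0.9, 117.8]
ft_force: [-0.5, -0.8, 0.4]
finger_gap: 65.2
tool [ 477.8 -165.1   -0.7] [-179.97    0.91  117.84] gap 65.2 F [-0.5 -0.8  0.4] t 7.8 
shift units [ 0.04 -0.03  0.01] turn units -0.03 j [ -24.    7.  112.   -1.   61. -142.]
```

View pics/w3.png

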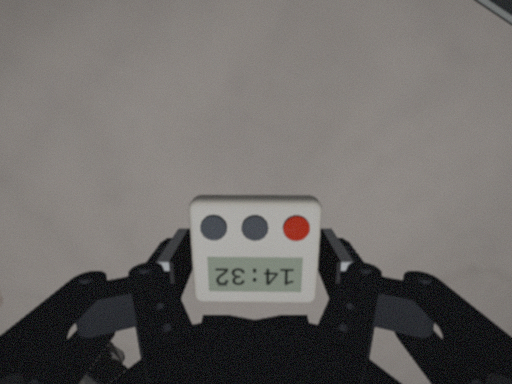

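View pics/s3.png

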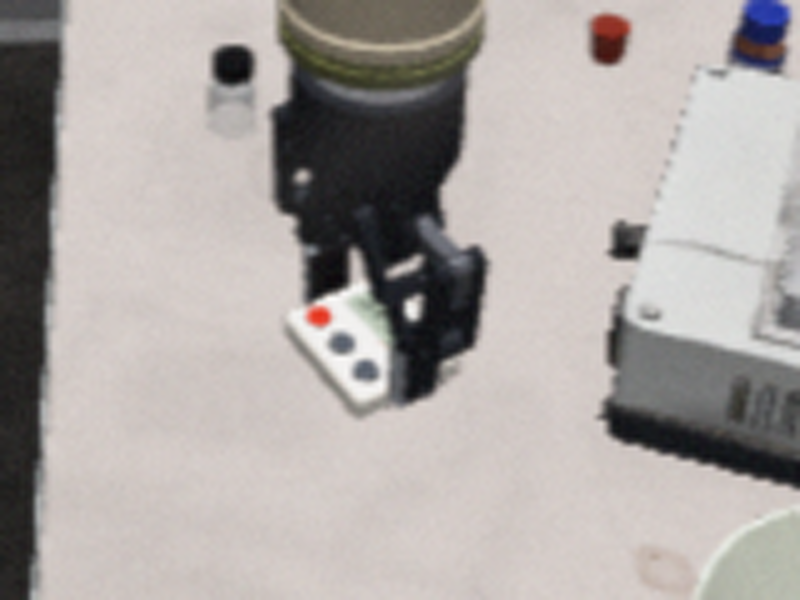

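The timer is gripped (gap 65.2) with the pads near its middle. I'll lift it and carry it across.

```bash
python3 -m pendant '[[[0,0,-0.3,0],[0,0,-0.6,0],[0,0,-1,0],[0,0,-1,0],[0,0,-1,0],[0,0,-1,0],[0,0,-1,0],[0,0,-0.5,0],[0,0,-0.2,0],[0,0,0,0]]]'; python3 - <<'E'
from h import *
c,s=np.cos(np.radians(17)),np.sin(np.radians(17))
d=-13; print([490.5+c*d,189.8+s*d])
rows([490.5+c*d,189.8+s*d,110],107)
E
```

```text
time: 8.73
tool_pos: [475.3, -162.3, 142.8]
tcp_rot: [-179.9, 0.9, 117.8]
ft_force: [-0.2, -0.5, -0.3]
finger_gap: 65.1
[np.float64(478.06803817248056), np.float64(185.99916783860442)]
tool [ 475.3 -162.3  142.8] [-179.94    0.85  117.85] gap 65.1 F [-0.2 -0.5 -0.3] t 8.73 
shift units [15.36  8.26  1.4 ] turn units 2.37 j [ -24.   -5.  107.   -1.   77. -142.]
```

```bash
python3 -m pendant '[[[0.5,0.25,0,0],[1,0.53,0,0],[1,0.53,0,0],[1,0.53,0,0],[1,0.53,0,0],[1,0.53,0,0],[1,0.53,0,0],[1,0.53,0,0],[1,0.53,0,0],[1,0.53,0,0]]]'; python3 -m pendant '[[[1,0.53,0,0],[1,0.53,0,0],[1,0.53,0,0],[0.8,0.43,0,0],[0.5,0.27,0,0.4],[0.3,0.16,0,0.6],[0.1,0.05,0.2,0.6],[0,0,0.3,0.4],[0,0,0,0.2],[0,0,0,0]]]';python3 - <<'E'
from h import *
rows([478.1,186,110],107)
E
```

```text
time: 9.57
tool_pos: [465.6, 64.5, 126.1]
tcp_rot: [-179.0, 0.2, 117.4]
ft_force: [0.7, 1.5, -0.4]
finger_gap: 65.2
time: 10.4
tool_pos: [449.4, 186.1, 97.4]
tcp_rot: [-177.4, 0.0, 107.3]
ft_force: [-0.3, -0.3, -0.7]
finger_gap: 64.9
tool [449.4 186.1  97.4] [-1.7741e+02  2.0000e-02  1.0734e+02] gap 64.9 F [-0.3 -0.3 -0.7] t 10.4 
shift units [-0.43  1.34 -0.69] turn units 0.07 j [ 16.  -1. 109.  -0.  75. -91.]
```

```bash
python3 -m pendant '[[[-0.1,0.3,-0.2,0],[-0.1,0.3,-0.2,0],[-0.1,0.3,-0.1,0],[-0.05,0.2,-0.1,0],[0,0.1,0,0],[0,0,0,0],[0,0,0,0],[0,0,0,0],[0,0,0,0],[0,0,0,0]]]';python3 - <<'E'
from h import *
rows([478.1,186,110],107)
im=snapshot("wrist");cv2.imwrite("pics/w4.png",im[:,:,::-1])
im=snapshot("side")[100:220,200:360];cv2.imwrite("pics/s4.png",cv2.resize(im[:,:,::-1],None,fx=5,fy=5,interpolation=cv2.INTER_CUBIC))
rows([478.1,186,110],107)
E
```

```text
time: 11.23
tool_pos: [477.7, 186.1, 109.4]
tcp_rot: [-177.4, 0.0, 107.4]
ft_force: [-0.3, 0.3, -1.1]
finger_gap: 65.2
tool [477.7 186.1 109.4] [-1.7737e+02  2.0000e-02  1.0742e+02] gap 65.2 F [-0.3  0.3 -1.1] t 11.23 
shift units [-0.01  0.02 -0.03] turn units 0.09 j [ 16.   2. 104.  -0.  76. -92.]
tool [477.7 186.1 109.3] [-1.7737e+02  2.0000e-02  1.0743e+02] gap 65.3 F [-0.6  0.5 -0.5] t 11.33 
shift units [-0.01  0.02 -0.03] turn units 0.09 j [ 16.   2. 104.  -0.  76. -92.]
```

View pics/w4.png

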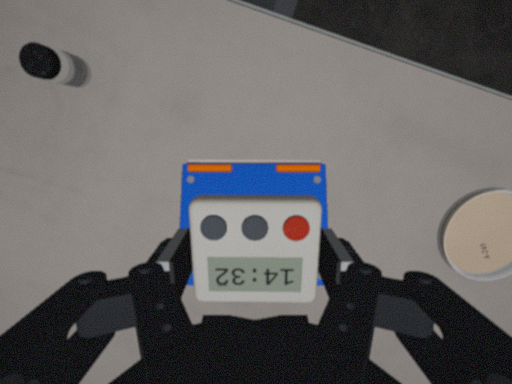

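View pics/s4.png

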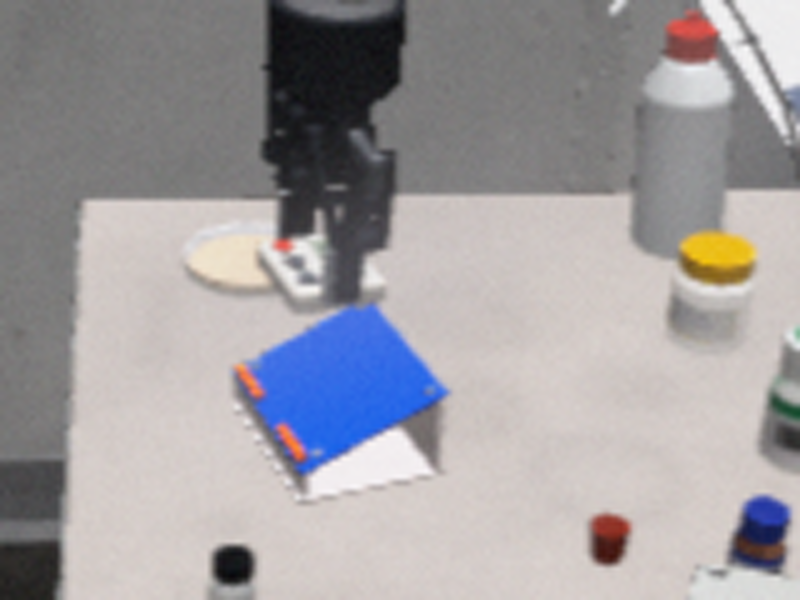

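Seen from the wrist, the tabs run from column 187 to 321 (midpoint 254) and the timer from 190 to 321 (midpoint 255.5), and both are level in the image. Next I'll fit the stand pose from the tabs.

```bash
python3 - <<'E'
import cv2
a=cv2.imread("pics/w4.png")[155:215,175:335]
cv2.imwrite("pics/w4c.png",cv2.resize(a,None,fx=5,fy=5,interpolation=cv2.INTER_CUBIC))
E
```

```text
(no output)
```

View pics/w4c.png

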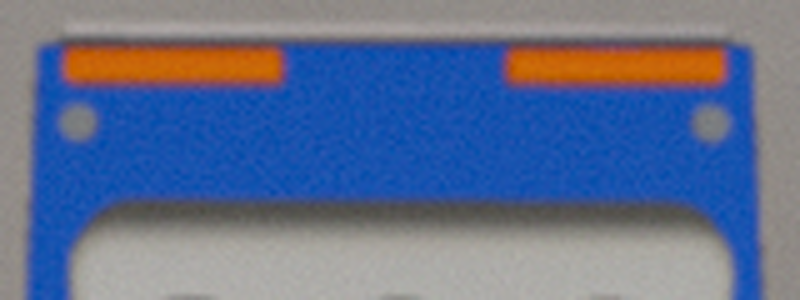

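```bash
python3 - <<'E'
from h import *
cal=wristcal([477.7,186.1,109.4],[-177.37,.02,107.42])
P=np.array([[-40,-54,32.7],[-40,-18,32.7],[-40,18,32.7],[-40,54,32.7],[-45.5,-60,24],[-45.5,60,24]])
o=np.array([[62,85],[284,85],[508,85],[727,85],[38,45],[752,45]])/5+[174.6,154.6]
p=fitw(P,o,cal,[490,190,.3])
c,s=np.cos(p[2]),np.sin(p[2]);d=-13
rows([p[0]+c*d,p[1]+s*d,60],90+np.degrees(p[2]))
# held timer in the wrist image: top face z in tool frame, button-edge top line
E
```

```text
wrist xy,yaw [489.8 190. ] 17.4 res [-0.3  0.1 -0.1  0.1 -0.3  0.1  0.6  0.1 -0.6 -0.1  0.7 -0.1]
tool [477.7 186.1 109.3] [-1.7737e+02  2.0000e-02  1.0743e+02] gap 65.3 F [-0.6  0.5 -0.5] t 11.33 
shift units [0.01 0.1  2.46] turn units -0.0 j [ 16.   2. 104.  -0.  76. -92.]
```

```bash
python3 -m pendant '[[[0,0.01,0.3,0],[0,0.02,0.4,0],[0,0.02,0.5,0],[0,0.02,0.5,0],[0,0.02,0.4,0],[0,0.01,0.2,0],[0,0,0.05,0],[0,0,0,0],[0,0,0,0],[0,0,0,0]]]';python3 - <<'E'
from h import *
p=[489.8,190,np.radians(17.4)]
c,s=np.cos(p[2]),np.sin(p[2]);d=-13
rows([p[0]+c*d,p[1]+s*d,50],90+np.degrees(p[2]))
E
```

```text
time: 12.17
tool_pos: [475.2, 185.6, 54.8]
tcp_rot: [-177.1, 0.0, 107.4]
ft_force: [-0.4, 0.8, -0.7]
finger_gap: 65.4
tool [475.2 185.6  54.8] [-1.7712e+02  1.0000e-02  1.0745e+02] gap 65.4 F [-0.4  0.8 -0.7] t 12.17 
shift units [-0.01  0.12  0.23] turn units 0.01 j [ 16.   6. 106.  -0.  71. -92.]
```

```bash
python3 -m pendant '[[[0,0.04,0.06,0],[0,0.04,0.06,0],[0,0.04,0.06,0],[0,0,0.06,0],[0,0,0.06,0],[0,0,0.04,0],[0,0,0.02,0],[0,0,0,0],[0,0,0,0],[0,0,0,0]]]';python3 - <<'E'
from h import *
p=[489.8,190,np.radians(17.4)]
c,s=np.cos(p[2]),np.sin(p[2]);d=-13
rows([p[0]+c*d,p[1]+s*d,38],90+np.degrees(p[2]));print(sense()["wrist_torque"])
im=snapshot("side")[130:220,220:340];cv2.imwrite("pics/s5.png",cv2.resize(im[:,:,::-1],None,fx=6,fy=6,interpolation=cv2.INTER_CUBIC))
E
```

```text
time: 13.0
tool_pos: [479.4, 186.9, 50.9]
tcp_rot: [-177.4, 0.0, 107.4]
ft_force: [-0.1, -0.5, 0.4]
finger_gap: 65.4
tool [479.4 186.9  50.9] [-1.7736e+02  3.0000e-02  1.0744e+02] gap 65.4 F [-0.1 -0.5  0.4] t 13.0 
shift units [-0.   -0.08  0.65] turn units 0.01 j [ 16.   6. 106.  -0.  70. -92.]
[-0.10255276  0.01943958 -0.01865515]
```

View pics/s5.png

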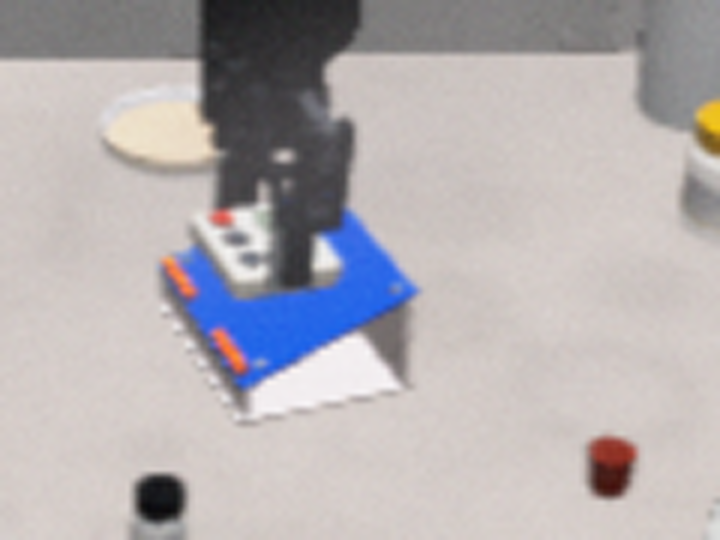

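```bash
python3 -m pendant '[[[0,-0.02,0.04,0],[0,-0.02,0.05,0],[0,-0.02,0.05,0],[0,0,0.05,0],[0,0,0.05,0],[0,0,0.04,0],[0,0,0.02,0],[0,0,0,0],[0,0,0,0],[0,0,0,0]]]' - 20;python3 - <<'E'
from h import *
p=[489.8,190,np.radians(17.4)]
c,s=np.cos(p[2]),np.sin(p[2]);d=-13
rows([p[0]+c*d,p[1]+s*d,38],90+np.degrees(p[2]));print(sense()["wrist_torque"])
E
```

```text
time: 13.88
tool_pos: [479.3, 186.9, 49.8]
tcp_rot: [-177.5, 0.0, 107.5]
ft_force: [-1.6, -0.4, 1.7]
finger_gap: 65.2
tool [479.3 186.9  49.8] [-1.7751e+02  5.0000e-02  1.0745e+02] gap 65.2 F [-1.6 -0.4  1.7] t 13.88 
shift units [-0.01 -0.08  0.6 ] turn units 0.01 j [ 16.   6. 106.  -0.  70. -92.]
[-0.07099218  0.09701767 -0.01462918]
```

```bash
python3 -m pendant '[[[0,-0.02,0.12,0],[0,-0.02,0.12,0],[0,-0.02,0.12,0],[0,0,0.12,0],[0,0,0.12,0],[0,0,0.12,0],[0,0,0.05,0],[0,0,0,0],[0,0,0,0],[0,0,0,0]]]' - 20;python3 - <<'E'
from h import *
p=[489.8,190,np.radians(17.4)]
c,s=np.cos(p[2]),np.sin(p[2]);d=-13
rows([p[0]+c*d,p[1]+s*d,38],90+np.degrees(p[2]));print(sense()["wrist_torque"])
im=snapshot("side")[130:220,220:340];cv2.imwrite("pics/s6.png",cv2.resize(im[:,:,::-1],None,fx=6,fy=6,interpolation=cv2.INTER_CUBIC))
im=snapshot("wrist");cv2.imwrite("pics/w6.png",im[:,:,::-1])
E
```

```text
time: 14.72
tool_pos: [477.7, 186.6, 38.0]
tcp_rot: [-177.5, 0.0, 107.5]
ft_force: [-1.9, -0.3, 2.8]
finger_gap: 65.1
tool [477.7 186.6  38. ] [-1.7751e+02  4.0000e-02  1.0745e+02] gap 65.1 F [-1.9 -0.3  2.8] t 14.72 
shift units [-0.02 -0.02  0.  ] turn units 0.01 j [ 16.   7. 107.  -0.  68. -92.]
[-0.12484413  0.23481263  0.00030078]
```

View pics/s6.png

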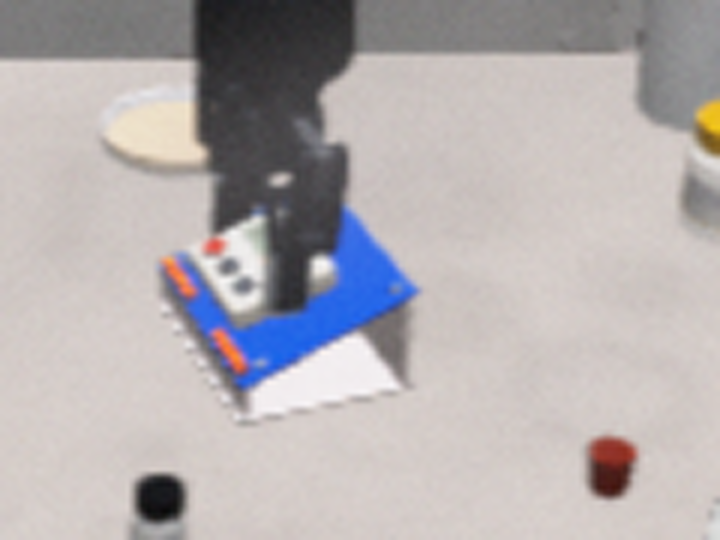

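View pics/w6.png

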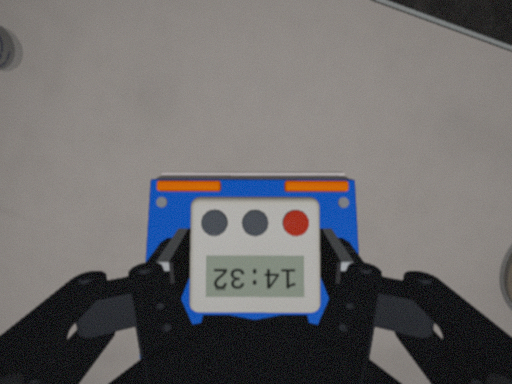

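```bash
python3 - <<'E'
import cv2
a=cv2.imread("pics/w6.png")[165:325,145:365]
cv2.imwrite("pics/w6c.png",cv2.resize(a,None,fx=3.6,fy=3.6,interpolation=cv2.INTER_CUBIC))
E
```

```text
(no output)
```

View pics/w6c.png

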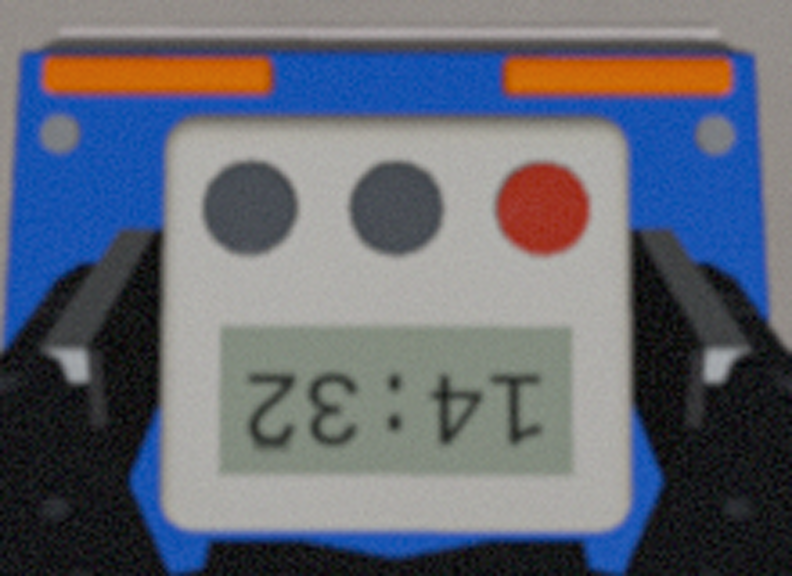

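```bash
python3 - <<'E'
from h import *
s_=sense();cal=wristcal(s_["tool_pos"],s_["tcp_rot"])
sc=lambda a:np.array(a)/3.6+[144.64,164.64]
P=np.array([[-40,-54,32.7],[-40,-18,32.7],[-40,18,32.7],[-40,54,32.7],[-45.5,-60,24],[-45.5,60,24]])
p=fitw(P,sc([[42,96],[274,96],[503,97],[733,97],[22,52],[754,52]]),cal,[490,190,.3])
o=sc([[632,534],[160,534],[164,116],[629,116]])
def W(q): # along slope, y, pitch err, lift, yaw
    R=Ro.from_euler('zy',[q[4],-q[2]]).as_matrix()
    L=T@R.T+[q[0],q[1],q[3]]
    th=np.radians(-22);L=L@Ro.from_euler('y',th).as_matrix().T+[-10.85,0,38]
    return wl(p,L)
r=least_squares(lambda q:(proj(cal,W(q))-o).ravel(),[0,0,0,0,0])
print("up",r.x[0],"y",r.x[1],"pitch err",np.degrees(r.x[2]),"lift",r.x[3],"yaw",np.degrees(r.x[4]),r.fun.round(1))
r=least_squares(lambda q:(proj(cal,W([q[0],q[1],q[2],0,q[3]]))-o).ravel(),[0,0,0,0])
print("lift0: up",r.x,r.fun.round(1))
print(s_["ft_force"],s_["tool_pos"])
E
```

```text
wrist xy,yaw [489.8 190.1] 17.4 res [-1.   0.2 -0.8  0.3  0.3  0.   1.2  0.1 -1.2 -0.2  1.4 -0. ]
up 2.7135707761284578 y 1.3471228280698444 pitch err -6.3383095189639445 lift -0.9865932387391342 yaw 0.03130293230061005 [ 0.3 -0.1 -0.3 -0.2 -0.1  0.2 -0.   0.2]
lift0: up [ 2.47733188e+00  1.34759715e+00 -1.26139975e-01  5.41388979e-04] [ 0.6  0.1 -0.5 -0.  -0.7 -0.1  0.6 -0. ]
[-2.6194409  -1.4186146   3.44443886] [477.72303042 186.60734662  38.02966905]
```

```bash
python3 -m pendant '[[[-0.03,0,0,0],[-0.03,0,0.05,0],[-0.02,0,0.1,0],[0,0,0.1,0],[0,0,0.1,0],[0,0,0,0],[0,0,0,0],[0,0,0,0],[0,0,0,0],[0,0,0,0]]]' - 20;python3 - <<'E'
from h import *
p=[489.8,190,np.radians(17.4)]
c,s=np.cos(p[2]),np.sin(p[2]);d=-13
rows([p[0]+c*d,p[1]+s*d,38],90+np.degrees(p[2]));print(sense()["wrist_torque"])
im=snapshot("wrist")[165:325,145:365,::-1]
cv2.imwrite("pics/w7c.png",cv2.resize(im,None,fx=3.6,fy=3.6,interpolation=cv2.INTER_CUBIC))
E
```

```text
time: 15.65
tool_pos: [478.6, 185.9, 34.5]
tcp_rot: [-177.6, -0.0, 107.5]
ft_force: [-2.3, -0.9, 4.6]
finger_gap: 65.1
tool [478.6 185.9  34.5] [-1.7756e+02 -4.0000e-02  1.0750e+02] gap 65.1 F [-2.3 -0.9  4.6] t 15.65 
shift units [ 0.03 -0.06 -0.17] turn units 0.02 j [ 16.   7. 107.  -0.  68. -92.]
[ 0.00115929  0.23831057 -0.07600576]
```

View pics/w7c.png

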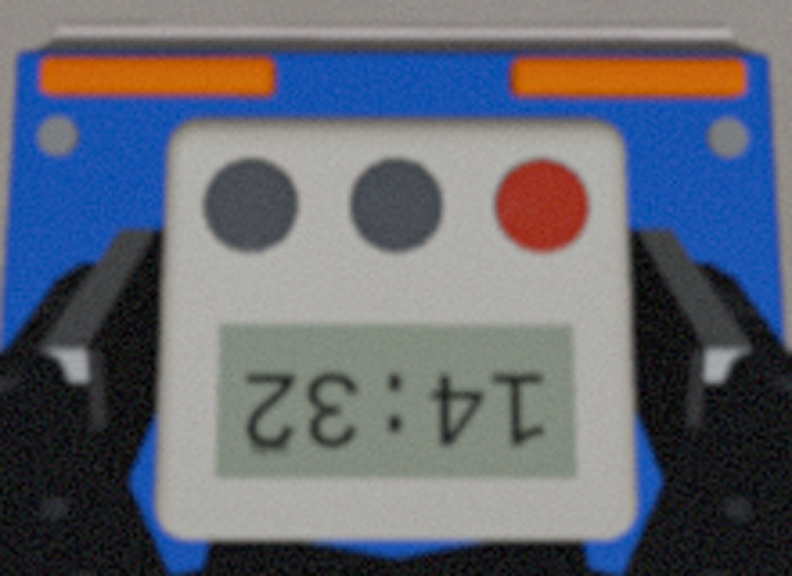

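Here the tabs' midpoint is at column 393.5 and the timer's is near 397 in the 3.6x crop, about 0.6 mm apart. The lower edge has turned further down.

```bash
cat >> h.py <<'E'
def tfit(tabs,tim):
    s_=sense();cal=wristcal(s_["tool_pos"],s_["tcp_rot"])
    sc=lambda a:np.array(a)/3.6+[144.64,164.64]
    P=np.array([[-40,-54,32.7],[-40,-18,32.7],[-40,18,32.7],[-40,54,32.7],[-45.5,-60,24],[-45.5,60,24]])
    p=fitw(P,sc(tabs),cal,[490,190,.3]);o=sc(tim)
    def W(q):
        R=Ro.from_euler('zy',[q[4],-q[2]]).as_matrix()
        L=(T@R.T+[q[0],q[1],q[3]])@Ro.from_euler('y',np.radians(-22)).as_matrix().T+[-10.85,0,38]
        return wl(p,L)
    r=least_squares(lambda q:(proj(cal,W(q))-o).ravel(),[0,0,0,0,0])
    print("up",r.x[0],"y",r.x[1],"pitch err",np.degrees(r.x[2]),"lift",r.x[3],"yaw",np.degrees(r.x[4]),r.fun.round(1))
E
python3 - <<'E'
from h import *
tfit([[39,98],[276,97],[511,98],[748,99],[18,52],[769,52]],[[638,542],[155,542],[167,120],[627,120]])
E
```

```text
wrist xy,yaw [489.8 190.1] 17.5 res [-0.9  0.  -0.5  0.4  0.5  0.1  0.8 -0.1 -1.  -0.1  1.   0. ]
up 3.4797286387328255 y 0.5131301392043335 pitch err -2.2921081242867936 lift -4.188670633892675 yaw 0.013893838196009149 [-0.   0.1  0.1  0.  -0.  -0.1 -0.1 -0. ]
```

```bash
python3 -m pendant '[[[-0.02,-0.03,0.05,0],[-0.02,-0.04,0.1,0],[0,-0.03,0.1,0],[0,0,0.1,0],[0,0,0.1,0],[0,0,0,0],[0,0,0,0],[0,0,0,0],[0,0,0,0],[0,0,0,0]]]' - 20;python3 - <<'E'
from h import *
p=[489.8,190,np.radians(17.4)]
c,s=np.cos(p[2]),np.sin(p[2]);d=-13
rows([p[0]+c*d,p[1]+s*d,38],90+np.degrees(p[2]));print(sense()["wrist_torque"])
im=snapshot("wrist")[165:325,145:365,::-1]
cv2.imwrite("pics/w8c.png",cv2.resize(im,None,fx=3.6,fy=3.6,interpolation=cv2.INTER_CUBIC))
im=snapshot("side")[130:220,220:340];cv2.imwrite("pics/s8.png",cv2.resize(im[:,:,::-1],None,fx=6,fy=6,interpolation=cv2.INTER_CUBIC))
E
```

```text
time: 16.53
tool_pos: [478.7, 185.8, 34.5]
tcp_rot: [-177.7, -0.1, 107.5]
ft_force: [-3.4, 0.8, 5.1]
finger_gap: 65.2
tool [478.7 185.8  34.5] [-1.7774e+02 -6.0000e-02  1.0753e+02] gap 65.2 F [-3.4  0.8  5.1] t 16.53 
shift units [ 0.04 -0.07 -0.17] turn units 0.03 j [ 16.   7. 107.  -0.  68. -92.]
[-0.14813956  0.20761192 -0.05295608]
```

View pics/w8c.png

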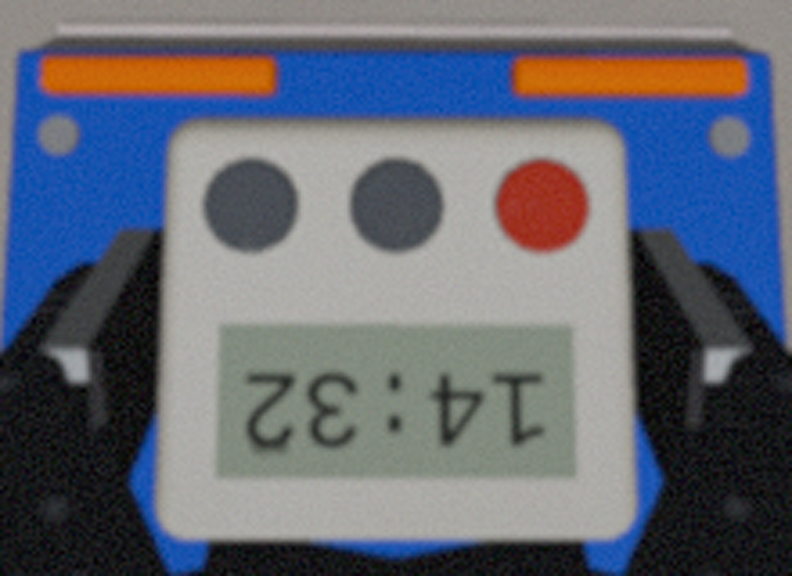

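View pics/s8.png

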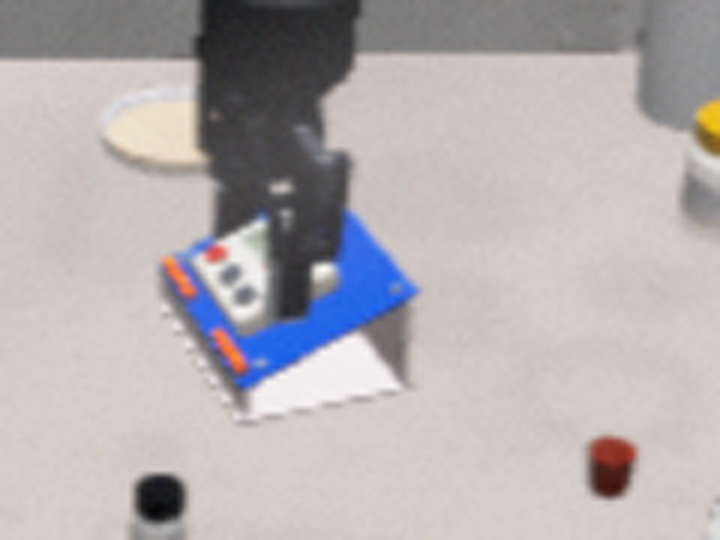

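```bash
python3 -m pendant '[[[-0.03,-0.06,0.05,0],[-0.03,-0.08,0.05,0],[0,-0.06,0.05,0],[0,0,0,0],[0,0,0,0],[0,0,0,0],[0,0,0,0],[0,0,0,0],[0,0,0,0],[0,0,0,0]]]' - 20;python3 - <<'E'
from h import *
p=[489.8,190,np.radians(17.4)]
c,s=np.cos(p[2]),np.sin(p[2]);d=-13
rows([p[0]+c*d,p[1]+s*d,38],90+np.degrees(p[2]));print(sense()["wrist_torque"])
im=snapshot("wrist")[165:325,145:365,::-1]
cv2.imwrite("pics/w9c.png",cv2.resize(im,None,fx=3.6,fy=3.6,interpolation=cv2.INTER_CUBIC))
E
```

```text
time: 17.47
tool_pos: [477.5, 184.2, 33.8]
tcp_rot: [-178.0, -0.1, 107.5]
ft_force: [-1.8, 0.4, 3.6]
finger_gap: 65.0
tool [477.5 184.2  33.8] [-1.7802e+02 -7.0000e-02  1.0754e+02] gap 65.0 F [-1.8  0.4  3.6] t 17.47 
shift units [ 0.09  0.02 -0.21] turn units 0.03 j [ 15.   7. 108.  -0.  67. -92.]
[-0.05907618  0.14412652 -0.08963532]
```

View pics/w9c.png

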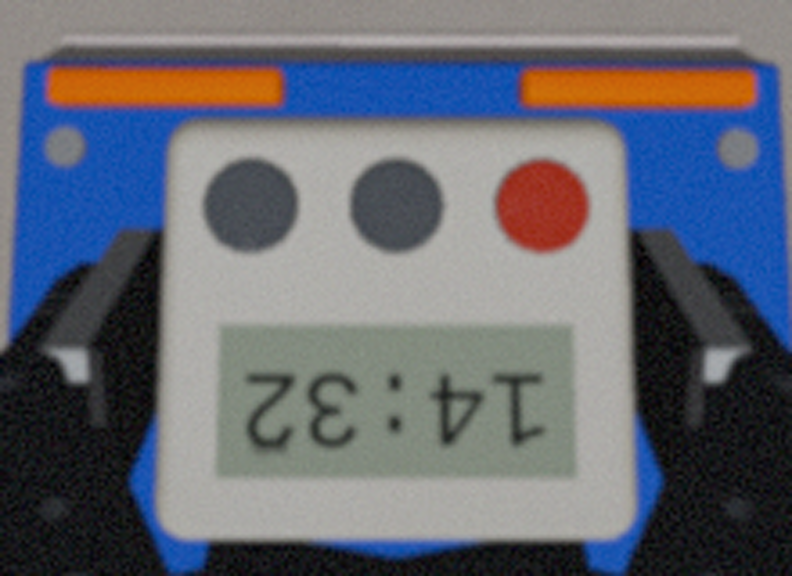

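```bash
python3 - <<'E'
from h import *
tfit([[47,107],[285,107],[520,107],[757,108],[25,63],[777,63]],[[638,542],[155,542],[166,120],[627,120]])
E
python3 -m pendant '[[[0.05,-0.03,0.04,0],[0.03,-0.03,0.08,0],[0,0,0.08,0],[0,0,0,0],[0,0,0,0],[0,0,0,0],[0,0,0,0],[0,0,0,0],[0,0,0,0],[0,0,0,0]]]' - 20;python3 - <<'E'
from h import *
rows([477,186,38],107.4)
im=snapshot("wrist")[165:325,145:365,::-1]
cv2.imwrite("pics/w10c.png",cv2.resize(im,None,fx=3.6,fy=3.6,interpolation=cv2.INTER_CUBIC))
E
```

```text
wrist xy,yaw [489.6 190.1] 17.5 res [-1.2  0.4 -0.8  0.4  0.5  0.5  1.1  0.2 -1.2 -0.6  1.5 -0.5]
up 1.875408407072949 y -0.8153647227650742 pitch err -2.1719535647351718 lift -4.209153302103509 yaw 0.02701609572541072 [-0.1  0.1  0.1  0.1  0.  -0.1 -0.  -0.1]
time: 18.35
tool_pos: [477.2, 184.5, 33.7]
tcp_rot: [-178.1, 0.0, 107.5]
ft_force: [-1.3, -0.8, 4.7]
finger_gap: 65.1
tool [477.2 184.5  33.7] [-1.7808e+02  5.0000e-02  1.0754e+02] gap 65.1 F [-1.3 -0.8  4.7] t 18.35 
shift units [ 0.08  0.01 -0.22] turn units 0.03 j [ 15.   7. 108.  -0.  67. -92.]
```

View pics/w10c.png

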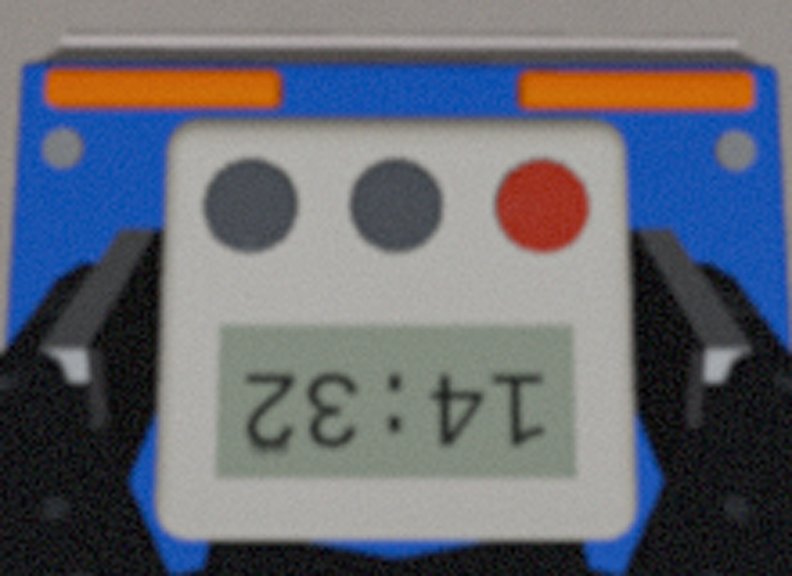

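```bash
python3 -m pendant '[[[0.06,0,0.02,0],[0.03,0,0.02,0],[0,0,0,0],[0,0,0,0],[0,0,0,0],[0,0,0,0],[0,0,0,0],[0,0,0,0],[0,0,0,0],[0,0,0,0]]]' - 20;python3 - <<'E'
from h import *
rows([477,186,38],107.4)
im=snapshot("wrist")[165:325,145:365,::-1]
cv2.imwrite("pics/w11c.png",cv2.resize(im,None,fx=3.6,fy=3.6,interpolation=cv2.INTER_CUBIC))
E
```

```text
time: 19.23
tool_pos: [476.9, 185.1, 33.7]
tcp_rot: [-178.0, 0.2, 107.5]
ft_force: [-1.5, -1.1, 3.6]
finger_gap: 65.3
tool [476.9 185.1  33.7] [-1.7804e+02  1.6000e-01  1.0754e+02] gap 65.3 F [-1.5 -1.1  3.6] t 19.23 
shift units [ 0.04  0.01 -0.22] turn units 0.03 j [ 16.   7. 108.  -0.  67. -92.]
```

View pics/w11c.png

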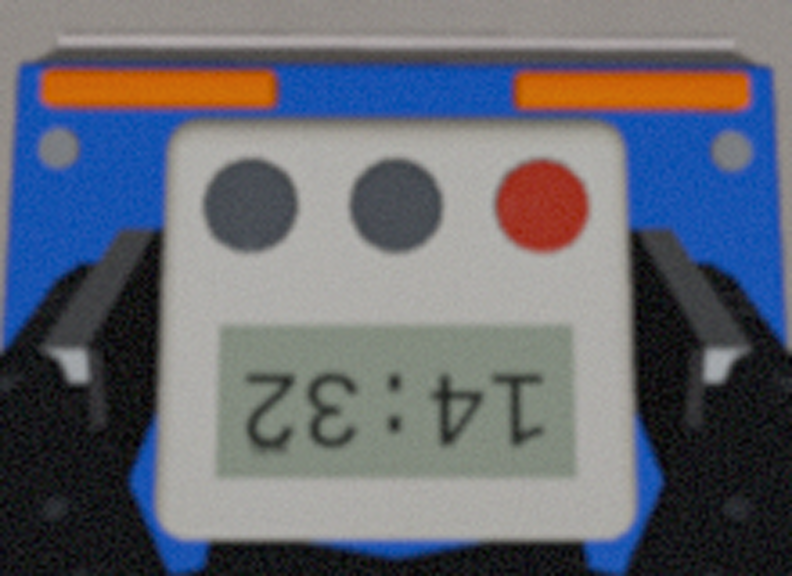

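The tabs' midpoint is now at column 395.5 and the timer's at 397, so it is centred. I'll release.

```bash
python3 -m pendant '[[[0,0,0,0],[0,0,0,0],[0,0,0,0],[0,0,0,0],[0,0,0,0],[0,0,0,0],[0,0,0,0],[0,0,0,0],[0,0,0,0],[0,0,0,0]]]' 1;python3 - <<'E'
from h import *
rows([477,186,38],107.4)
im=snapshot("wrist")[165:325,145:365,::-1]
cv2.imwrite("pics/w12c.png",cv2.resize(im,None,fx=3.6,fy=3.6,interpolation=cv2.INTER_CUBIC))
im=snapshot("side")[130:220,220:340];cv2.imwrite("pics/s12.png",cv2.resize(im[:,:,::-1],None,fx=6,fy=6,interpolation=cv2.INTER_CUBIC))
E
```

```text
time: 20.12
tool_pos: [475.8, 184.9, 31.8]
tcp_rot: [-177.9, 0.1, 107.5]
ft_force: [-0.6, -1.6, 0.6]
finger_gap: 85.5
tool [475.8 184.9  31.8] [-1.7793e+02  1.5000e-01  1.0754e+02] gap 85.5 F [-0.6 -1.6  0.6] t 20.12 
shift units [ 0.03  0.06 -0.31] turn units 0.03 j [ 16.   7. 108.  -0.  67. -92.]
```

View pics/w12c.png

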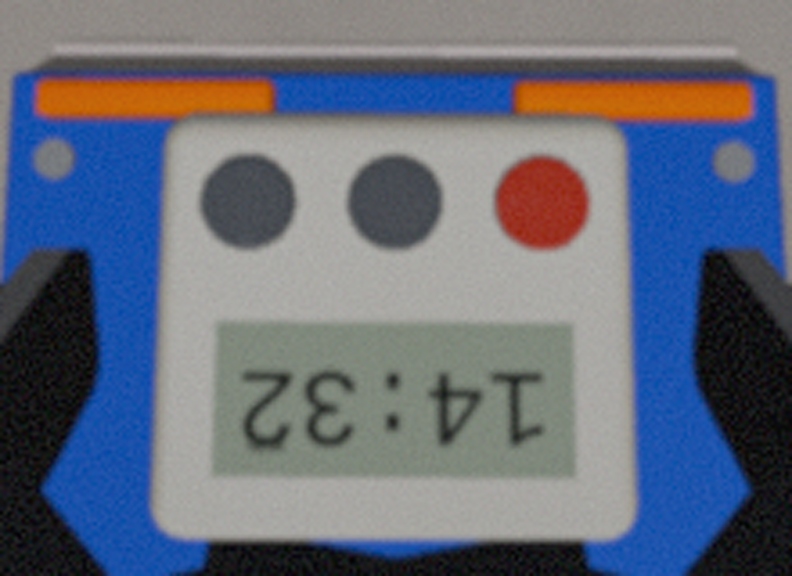

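View pics/s12.png

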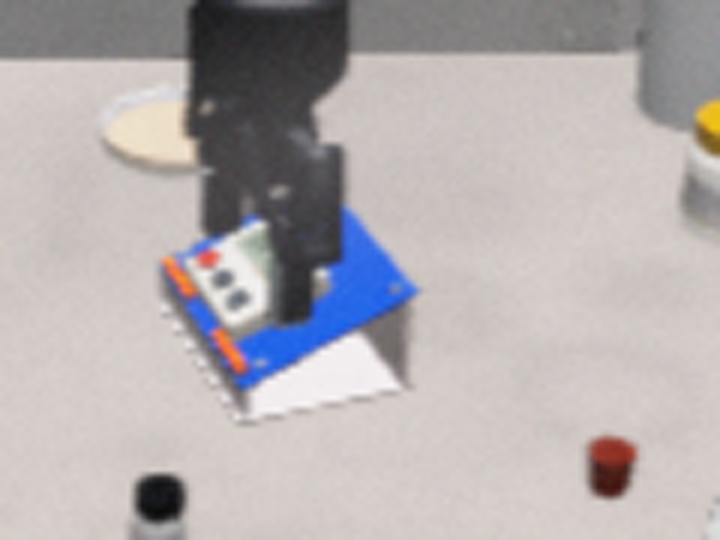

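The timer has slid down to both tabs, with its button edge level with the tab faces and its midpoint at 395 against 393.5 for the tabs. I'll retract straight up.

```bash
python3 -m pendant '[[[0,0,-0.2,0],[0,0,-0.3,0],[0,0,-0.4,0],[0,0,-0.6,0],[0,0,-0.7,0],[0,0,-0.7,0],[0,0,-0.5,0],[0,0,-0.3,0],[0,0,0,0],[0,0,0,0]]]'; python3 -m pendant '[[[0,-0.3,-0.5,0],[0,-0.3,-0.5,0],[0,-0.3,-0.3,0],[0,0,0,0],[0,0,0,0],[0,0,0,0],[0,0,0,0],[0,0,0,0],[0,0,0,0],[0,0,0,0]]]';python3 - <<'E'
from h import *
s=sense();rows([477,186,38],107.4);print(s["tool_pos"],s["tcp_rot"])
im=snapshot("wrist")
cv2.imwrite("pics/w13.png",im[:,:,::-1])
im=snapshot("side")[120:240,210:350];cv2.imwrite("pics/s13.png",cv2.resize(im[:,:,::-1],None,fx=5,fy=5,interpolation=cv2.INTER_CUBIC))
im=snapshot("top")[150:225,110:310];cv2.imwrite("pics/t13.png",cv2.resize(im[:,:,::-1],None,fx=4,fy=4,interpolation=cv2.INTER_CUBIC))
E
```

```text
time: 21.05
tool_pos: [480.0, 186.4, 116.4]
tcp_rot: [-178.2, 0.2, 107.5]
ft_force: [-0.4, -1.1, 0.2]
finger_gap: 85.7
time: 21.88
tool_pos: [460.4, 180.4, 140.3]
tcp_rot: [-177.9, 0.1, 107.5]
ft_force: [-0.4, -0.0, -0.6]
finger_gap: 85.4
tool [460.4 180.4 140.3] [-1.7787e+02  1.5000e-01  1.0754e+02] gap 85.4 F [-0.4 -0.  -0.6] t 21.88 
shift units [0.03 1.07 5.08] turn units 0.03 j [ 16.  -3. 106.  -0.  79. -92.]
[460.39371064 180.3505184  140.26626571] [-1.77873887e+02  1.47101867e-01  1.07537896e+02]
```

View pics/w13.png

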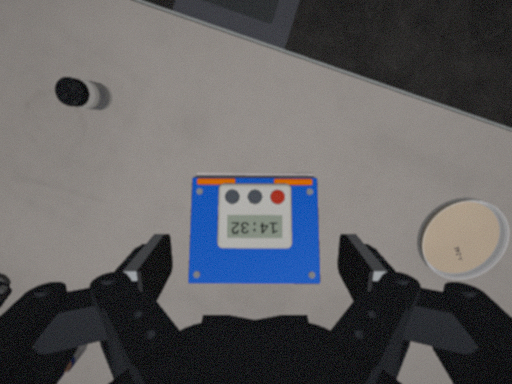

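View pics/s13.png

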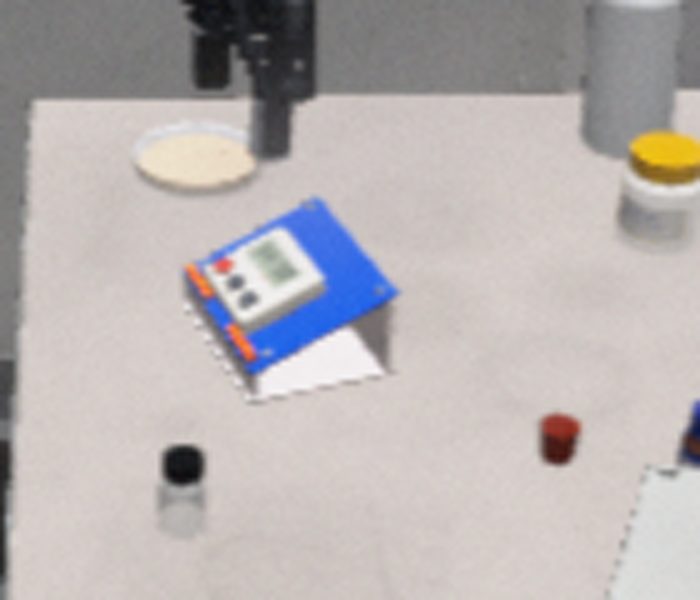

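View pics/t13.png

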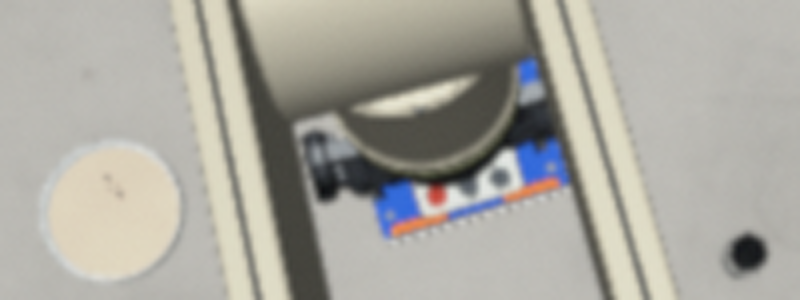

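```bash
python3 - <<'E'
import cv2
a=cv2.imread("pics/w13.png")[170:290,180:330]
cv2.imwrite("pics/w13c.png",cv2.resize(a,None,fx=5,fy=5,interpolation=cv2.INTER_CUBIC))
E
```

```text
(no output)
```

View pics/w13c.png

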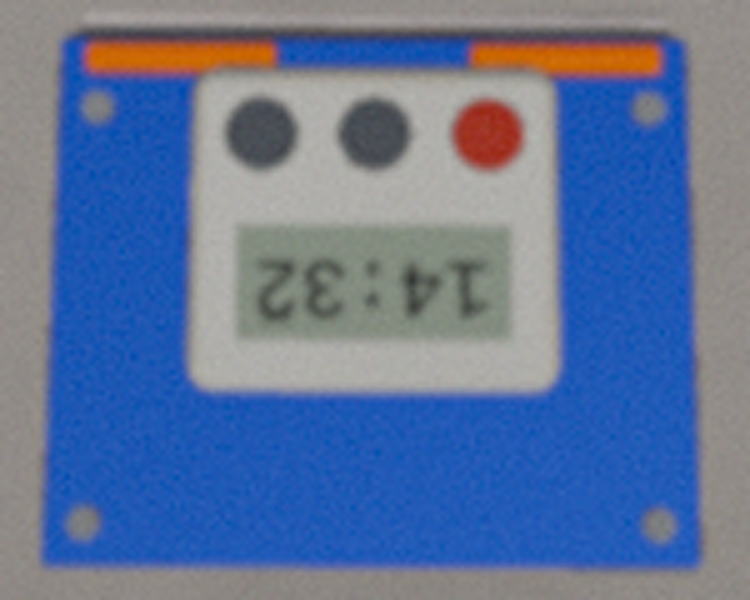

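The crop shows the button edge against both tabs, square, with midpoints agreeing (374 and 374.5), and the display upslope. I'll hand in.

```bash
python3 -c "
from bench import *
print(hand_in())"
```

```text
the job is handed in; nothing more can be done
None
```

The bench timer is on the blue stand, let go and handed in at about 22 s. It lies on the slope with its button edge against both orange tabs and its display at the upper end.

- **How it was placed:** I gripped it across its 66 mm width and lowered it onto the deck. Pressing gently made it tilt between the pads until it stopped against the slope. Readings after each press were about 5 N. On release it slid about 2 mm down to the tabs.
- **Last checks:** After I lifted the gripper clear, the wrist picture showed the timer square to the stand and centred to within about 0.5 mm. The petri dish and the vial look undisturbed in the side, top and wrist pictures; I did not measure their positions.
- **Disagreements:** Before release, the wrist-camera fit still read about 2° short of flat, with an impossible 4 mm negative lift, so I treated it as calibration error. I did not repeat that fit after release; flatness there was judged by eye. At the start, the side and top cameras disagreed by 4–5 mm on the stand's and timer's sideways positions, so I centred it by the wrist camera against the tabs.

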